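# Transfer the samples to the inspection rack by colour

## Task

Move the four samples (two jars, one white-capped vial and one red-capped vial) from the black rack to the silver rack, standing each one upright in the middle of the nest that has the same colour as the nest it stands in now (whatever the colour of its cap). Keep the samples upright all the way, and leave the brass weight and the black-capped vial where they stand on the ends of the racks.

Things in the scene. Friction and masses are not known exactly. Their poses are not given: they have to be found in the camera images.
- jar_white_mid (a point): screw-cap jar with a broad WHITE cap, 40 mm across, 42 mm tall; the cap (40 mm across) is the part from 27 to 42 mm above its base. It stands at the start in the BLUE nest of the black rack, so it belongs in the blue nest of the silver rack. Round, loose, under 0.1 kg. This point is on its axis half-way up, 21 mm above its base; its z axis points up out of the cap.
- jar_black_mid (a point): screw-cap jar with a broad BLACK cap, 34 mm across, 36 mm tall; the cap (34 mm across) is the part from 23 to 36 mm above its base. It stands at the start in the GREEN nest of the black rack, so it belongs in the green nest of the silver rack. Round, loose, under 0.1 kg. This point is on its axis half-way up, 18 mm above its base; its z axis points up out of the cap.
- vial_red_mid (a point): small glass vial with a RED cap, 14 mm across, 42 mm tall; the cap (14 mm across) is the top 8 mm. It stands at the start in the YELLOW nest of the black rack, so it belongs in the yellow nest of the silver rack. Round, loose, under 0.1 kg. This point is on its axis half-way up, 21 mm above its base; its z axis points up out of the cap.
- vial_white_mid (a point): small glass vial with a small WHITE cap, 14 mm across, 42 mm tall; the cap (14 mm across) is the top 8 mm. It stands at the start in the RED nest of the black rack, so it belongs in the red nest of the silver rack. Round, loose, under 0.1 kg. This point is on its axis half-way up, 21 mm above its base; its z axis points up out of the cap.
- blue_floor (a point): BLUE square nest fixed on the silver (bare metal) rack, empty. Outside 56 mm, inside 50 mm, walls 3 mm thick, 5 mm above its floor. This point: middle of its floor, 14 mm above the bench. x axis across the row, y along it; neighbours 62 mm apart. The black rack is alike and within 0.25 rad of parallel. Either rack may be the nearer.
- green_floor (a point): GREEN square nest fixed on the silver (bare metal) rack, empty. Outside 56 mm, inside 50 mm, walls 3 mm thick, 5 mm above its floor. This point: middle of its floor, 14 mm above the bench. x axis across the row, y along it; neighbours 62 mm apart. The black rack is alike and within 0.25 rad of parallel. Either rack may be the nearer.
- yellow_floor (a point): YELLOW square nest fixed on the silver (bare metal) rack, empty. Outside 56 mm, inside 50 mm, walls 3 mm thick, 5 mm above its floor. This point: middle of its floor, 14 mm above the bench. x axis across the row, y along it; neighbours 62 mm apart. The black rack is alike and within 0.25 rad of parallel. Either rack may be the nearer.
- red_floor (a point): RED square nest fixed on the silver (bare metal) rack, empty. Outside 56 mm, inside 50 mm, walls 3 mm thick, 5 mm above its floor. This point: middle of its floor, 14 mm above the bench. x axis across the row, y along it; neighbours 62 mm apart. The black rack is alike and within 0.25 rad of parallel. Either rack may be the nearer.
- brass_weight_mid (a point): bystander: small brass weight, 19 mm across, 27 mm tall, loose, on the plain grey end pad of the black rack (10 mm above the bench), 56 mm from the centre of the last nest. To be left there. This point is on its axis half-way up.
- spare_vial_mid (a point): bystander: small glass vial with a BLACK cap, 14 mm across, 42 mm tall, loose, on the plain grey end pad of the silver rack (10 mm above the bench), 56 mm from the centre of the last nest. To be left there. This point is on its axis half-way up.
Not all that is in view belongs to the job. What is shaped like the part that bears jar_white_mid but pink is not meant.

How it is judged:
At the end, for the whole second after the job is handed in: White-capped jar in the silver rack's blue nest, black-capped jar green, red-capped vial yellow, white-capped vial red: within 15 mm of its middle, 4 mm of its floor, upright (0.15 rad), at rest; brass weight and black-capped vial within 25 mm of their start, upright (0.3 rad) (horizontal distance between jar_white_mid and blue_floor below 0.015 m and z of jar_white_mid in the frame of blue_floor between 0.017 and 0.025 m and angle between each of jar_white_mid, jar_black_mid, vial_red_mid, vial_white_mid's own z axis and vertical below 0.15 rad and linear speed of each of jar_white, jar_black, vial_red, vial_white below 0.02 m/s and horizontal distance between jar_black_mid and green_floor below 0.015 m and z of jar_black_mid in the frame of green_floor between 0.014 and 0.022 m and horizontal distance between vial_red_mid and yellow_floor below 0.015 m and z of vial_red_mid in the frame of yellow_floor between 0.017 and 0.025 m and horizontal distance between vial_white_mid and red_floor below 0.015 m and z of vial_white_mid in the frame of red_floor between 0.017 and 0.025 m and distance of each of brass_weight_mid, spare_vial_mid from where it was at the start of the episode below 0.025 m and angle between each of brass_weight_mid, spare_vial_mid's own z axis and vertical below 0.3 rad); the robot touches nothing.
It fails at once if one of the four samples is tipped over (angle between any of jar_white_mid, jar_black_mid, vial_red_mid, vial_white_mid's own z axis and vertical above 0.9 rad).
It fails at once if the brass weight is moved from its end pad or knocked over (distance of brass_weight_mid from where it was at the start of the episode above 0.025 m or angle between brass_weight_mid's own z axis and vertical above 0.9 rad).
It fails at once if the black-capped vial is moved from its end pad or knocked over (distance of spare_vial_mid from where it was at the start of the episode above 0.025 m or angle between spare_vial_mid's own z axis and vertical above 0.9 rad).
It also fails if it takes over 104 s, if anything falls off the work surface, if the arm or the gripper's body presses on something with over 40 N, if the wrist force passes 120 N, or if a joint passes its speed limit or range.

## Robot

A 6-joint arm with a two-finger parallel gripper is mounted at the origin on a cart in front of the work surface, level with it; the furniture and walls round the work are solid. World frame = base frame: x ahead of the robot, y to its left, z up, the work surface at z = 0. Lengths are in m, angles in rad, forces in N, time in s.
With the tool pointing down it reaches from about 0.3 to 0.85 m from the base axis. Payload 5.4 kg.
Tool frame: the origin (TCP) lies at the very end of the fingers, on their centre line; the grasp point (between the pads) lies 19 mm behind it; z points along the fingers, y is the line along which they close (so a half turn about z gives the same grasp; the last joint's range is limited). The gripper opens to 85 mm and grips with 20 to 120 N. Pads are 22 mm wide; open, the fingers measure 114 mm over their backs; the gripper's body (76 mm by 85 mm) begins 54 mm behind the grasp point. The pads swing forward as they close: fully open they stand 13 mm farther back than shut.
Start: joints at [-1.424, 0.158, 1.597, -0, 1.386, -0.21], TCP at [0.201, -0.539, 0.231] pointing down, gripper open.
Joint ranges: [-2.91, 2.91], [-0.94, 2.29], [0.18, 2.7], [-1.29, 4.43], [0.17, 2.64], [-3, 3]. Speed limits (rad/s): [2.57, 2.57, 3.14, 3.14, 3.14, 3.14].

## Interface

Orientations are given as a unit quaternion [x, y, z, w].
In Python, from cell import * gives the robot as it stands. The module is installed in compiled form; this text tells all that it offers.
- The arm moves only by the tool drive_tool, never from a script. Its argument "series" is a list of rows, each a list of 4 numbers: the shift along the tool's x, y, z in m, then the turn about the tool's z in rad. A call has 1 to 8 rows; each row is the pose to reach, as a shift and turn from the pose commanded when the call began, along the tool's axes at that moment; what a row does not reach only later rows make up. A row lasts 1/12 s, in which the tool goes at most 41.7 mm and 7.16 degrees, less where a joint would pass 70% of its speed; a pose out of reach is approached as far as the arm can. A call with a gripper value outside its range is refused whole. "gripper" is the opening, from 0 (shut) to 1 (fully open), set as the call begins (left out, the last holds). The fingers move at their own pace and stop on an object; the grip force is fixed at half the most. Time passes only in rows, so rows that repeat a pose let the fingers close. It gives the time, the measured TCP pose, the force, the opening and the grip force at its end, in the units of the state.
- observe(): the state, without advancing time (a new reading comes with each control period).
- get_image(name): name is "scene" or "top"; returns (picture, depth): 384x512x3 uint8, red, green, blue; 384x512 float32, m along the optical axis (not along the pixel's ray), 0 where there is no reading.
- camera_info(name): a dict with "K" (3x3 intrinsics, pixels), "position" and "orientation" of the camera in the world. Camera axes: x right, y down, z forward; pixel columns grow to the right and rows downward; lengths in m; the calibration is good to about 2 mm. A picture is of the moment at which its call begins. camera_info takes no time and is no camera call.
- finish_job(): hands the job in; it is judged then, once.
The state is a dict: "t": time; "joint_positions": joint angles; "qd": joint speeds; "effort": joint torques, N m; "ee_pos": TCP position; "tcp_rot": TCP orientation; "force": force on the tool from outside, world axes, zero at the start; "ft_torque": the same for the moment, N m; "grip_width": opening from 0.0 (shut) to 1.0 (fully open); "gripper_force": force on a finger pad.
Only numpy, scipy, OpenCV 4.12 (cv2) and the standard library are available. Lean on these libraries where they do the work, as an engineer would, in place of code of your own. Each camera call takes 0.05 s, during which the arm holds its last target. There are 200 camera calls.

## Working session

There is one attempt and no reset: what is moved stays moved. The work goes in short steps, Python scripts to look and compute and a tool call to move; the robot and the scene stay as the last step left them, time stands still between calls to the robot, and variables do not carry over. Pictures are saved under pics/ and viewed, at most 14 in all, crops included, and the job is handed in when it is done.

Besides the shell and the picture viewer there is one more tool, called after ">>>" as name(argument=value, ...), one argument or row to a line, values as JSON. drive_tool: Moves the arm, as the interface text tells. Its arguments: {"type":"object","properties":{"series":{"type":"array"},"gripper":{"type":"number"}},"required":["series"]}

```bash
mkdir -p pics; cat > h.py <<'E'
from cell import *
import numpy as np, cv2
from scipy.spatial.transform import Rotation as R
def grab(n,f):
    p,d=get_image(n); cv2.imwrite(f'pics/{f}.png',p[...,::-1]); np.savez(f'pics/{n}.npz',p=p,d=d); return p,d
def load(n):
    z=np.load(f'pics/{n}.npz'); return z['p'],z['d']
def ray(n,u,v,z):
    c=camera_info(n); K=np.array(c['K']); o=np.array(c['position'])
    d=R.from_quat(c['orientation']).apply([(u-K[0,2])/K[0,0],(v-K[1,2])/K[1,1],1])
    return o+d*(z-o[2])/d[2]
E
python3 - <<'E'
from h import *
for n in('scene','top'):
    grab(n,n+'0'); c=camera_info(n); print(n,c)
print(observe())
E
```

```text
scene {'K': array([[432.92208885,   0.        , 252.92563813],
       [  0.        , 432.92208885, 196.90424172],
       [  0.        ,   0.        ,   1.        ]]), 'position': array([0.09155753, 0.46202426, 0.59243819]), 'orientation': array([-0.33678598,  0.82611132, -0.41530986,  0.17785673])}
top {'K': array([[482.18152227,   0.        , 254.73229778],
       [  0.        , 482.18152227, 194.44307204],
       [  0.        ,   0.        ,   1.        ]]), 'position': array([ 0.42672279, -0.03916654,  1.38443402]), 'orientation': array([ 0.7151124 , -0.69614001,  0.05055046, -0.03805238])}
{'t': 0.1, 'joint_positions': array([-1.42409850e+00,  1.59010310e-01,  1.59815362e+00, -3.13033905e-06,
        1.38620543e+00, -2.10074325e-01]), 'qd': array([-0.0006719 , -0.00075352,  0.00065122,  0.00039811, -0.00079433,
       -0.00024627]), 'effort': array([-3.74938300e-04, -3.96986961e+01, -3.32338750e+01, -3.62294941e-04,
        4.05739163e-03,  2.88419767e-05]), 'ee_pos': array([ 0.20072843, -0.53822385,  0.23037803]), 'tcp_rot': array([ 9.84130912e-01,  1.77441706e-01,  2.66081111e-05, -8.87956449e-04]), 'force': array([ 0.14357966, -0.21158173, -0.75122092]), 'ft_torque': array([ 0.02798095, -0.01757541,  0.03107918]), 'gripper_force': 0.0, 'grip_width': 0.9964330097708768}
```

View pics/scene0.png

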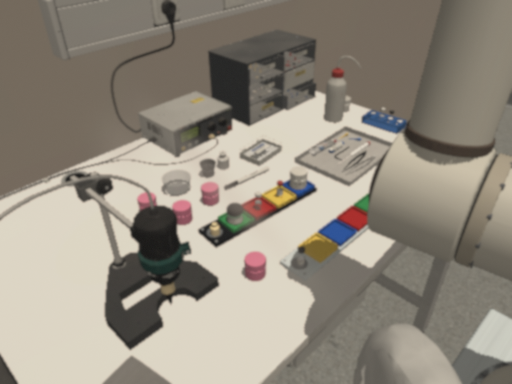

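View pics/top0.png

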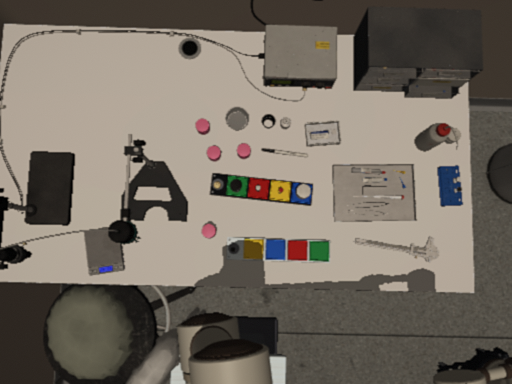

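The scene view shows the black rack with brass, black jar, white vial, red vial and white jar at about (213,230) to (298,178). In the top view the black rack runs from (217,185) to (303,192). The silver rack is nearer, from (235,247) to (320,250), in the order spare vial, yellow, blue, red, green.

```bash
cat > m.py <<'E'
from h import *
def nests(p,n='top'):
    hsv=cv2.cvtColor(p,cv2.COLOR_RGB2HSV); out={}
    for name,lo,hi in(('yellow',18,30),('blue',105,125),('green',50,85),('red',172,188)):
        h=hsv[...,0].astype(int); h=np.where((h<8)&(hi>180),h+180,h)
        m=((h>=lo)&(h<=hi)&(hsv[...,1]>150)&(hsv[...,2]>50)).astype(np.uint8)
        cs,_=cv2.findContours(m,cv2.RETR_EXTERNAL,cv2.CHAIN_APPROX_NONE)
        for c in cs:
            if cv2.contourArea(c)<120: continue
            r=cv2.minAreaRect(c); w=ray(n,*r[0],0.018); print(name,np.round(r[0],1),np.round(r[1],1),round(r[2]),w.round(4))
if __name__=='__main__':
    p,d=load('top'); nests(p)
    c=p[160:275,195:330,::-1]; cv2.imwrite('pics/c.png',cv2.resize(c,None,fx=5.8,fy=5.2,interpolation=cv2.INTER_CUBIC))
    p,d=load('scene'); c=p[160:285,195:395,::-1]; cv2.imwrite('pics/cs.png',cv2.resize(c,None,fx=4,fy=4,interpolation=cv2.INTER_CUBIC))
E
python3 m.py
```

```text
yellow [253.  248.5] [19. 18.] 90 [ 0.4457 -0.0602  0.018 ]
yellow [279.6 190.7] [21.2 20.3] 6 [ 0.612 -0.132  0.018]
blue [275. 249.] [18. 18.] 90 [ 0.4459 -0.1222  0.018 ]
blue [300.5 193. ] [20. 19.] 90 [ 0.6071 -0.1921  0.018 ]
blue [449.4 185.5] [38.8 19.7] 84 [ 0.6411 -0.6222  0.018 ]
green [318.5 251. ] [18. 17.] 90 [ 0.4435 -0.2452  0.018 ]
green [236.8 185.8] [20.1 19. ] 6 [ 0.6229 -0.0092  0.018 ]
red [297. 250.] [18. 18.] 90 [ 0.4447 -0.1844  0.018 ]
red [258.  188.4] [20.9 20. ] 6 [ 0.617  -0.0701  0.018 ]
```

View pics/c.png

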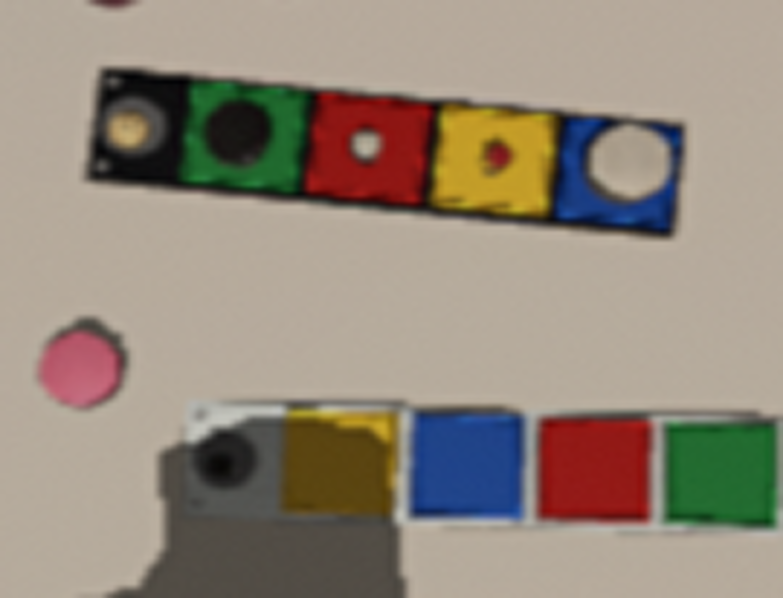

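View pics/cs.png

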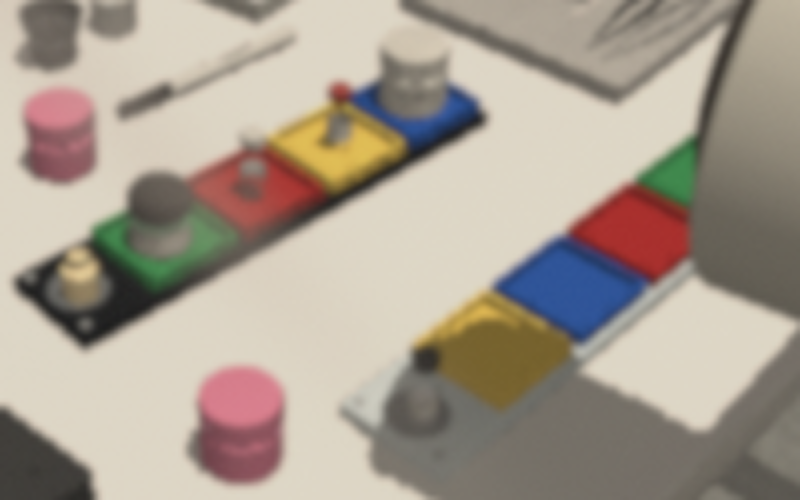

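```bash
python3 - <<'E'
from h import *
for n,X,Y,z,S in(('wjar',630,161,.056,(413,46)),('bjar',238,132,.050,(162,194)),('wvial',367,144,.056,(252,135)),('rvial',497,155,.056,(341,88)),('brass',128,130,.037,(78,255)),('spare',222,463,.052,(427,355))):
    a=ray('top',195+(X+.5)/5.8-.5,160+(Y+.5)/5.2-.5,z); b=ray('scene',195+(S[0]+.5)/4-.5,160+(S[1]+.5)/4-.5,z)
    print(n,a.round(4),b.round(4))
for n,S in(('y',(493,350)),('b',(570,287)),('r',(650,230))): print(n,ray('scene',195+(S[0]+.5)/4-.5,160+(S[1]+.5)/4-.5,.016).round(4))
E
```

```text
wjar [ 0.6092 -0.1953  0.056 ] [ 0.6073 -0.1922  0.056 ]
bjar [ 0.6204 -0.0065  0.05  ] [ 0.6164 -0.0044  0.05  ]
wvial [ 0.6148 -0.0687  0.056 ] [ 0.6132 -0.0672  0.056 ]
rvial [ 0.6106 -0.1313  0.056 ] [ 0.6086 -0.1325  0.056 ]
brass [0.6218 0.0472 0.037 ] [0.6231 0.0478 0.037 ]
spare [ 0.4435 -0.0044  0.052 ] [ 0.441 -0.004  0.052]
y [ 0.4435 -0.0599  0.016 ]
b [ 0.4442 -0.1237  0.016 ]
r [ 0.441  -0.1901  0.016 ]
```

```bash
cat > g.py <<'E'
import sys
from h import *
x,y,z,yaw=map(float,sys.argv[1:5]); s=observe(); r=R.from_quat(s['tcp_rot']); M=r.as_matrix(); cy=np.arctan2(M[1,1],M[0,1])
print(np.round(r.inv().apply(np.array([x,y,z])-s['ee_pos']),4),'turn',round(-(yaw-cy),4),'at',s['ee_pos'].round(4),round(cy,3))
E

```

>>> drive_tool(
  series=[
    [0.25,-0.09,0,-1.0],
    [0.25,-0.09,0,-1.0],
    [0.25,-0.09,0,-1.0],
    [0.25,-0.09,0,-1.0],
    [0.25,-0.09,0,-1.0],
    [0.25,-0.09,0,-1.0],
    [0.25,-0.09,0,-1.0],
    [0.25,-0.09,0,-1.0],
  ],
  gripper=1,
)

```text
t: 0.77
ee_pos: [0.4062, -0.3639, 0.2308]
tcp_rot: [0.775, 0.632, 0.001, -0.001]
force: [-0.4, -0.1, -0.0]
grip_width: 1.002
gripper_force: 0.0
```

```bash
python3 g.py .608 -.194 .13 -.086
```

```text
[0.2069 0.1635 0.1012] turn -0.1168 at [ 0.4062 -0.3639  0.2308] -0.203
```

>>> drive_tool(
  series=[
    [0.207,0.1635,0.08,-0.117],
    [0.207,0.1635,0.08,-0.117],
    [0.207,0.1635,0.08,-0.117],
    [0.207,0.1635,0.08,-0.117],
    [0.207,0.1635,0.08,-0.117],
    [0.207,0.1635,0.08,-0.117],
    [0.207,0.1635,0.08,-0.117],
    [0.207,0.1635,0.08,-0.117],
  ],
)

```text
t: 1.43
ee_pos: [0.6088, -0.1949, 0.1481]
tcp_rot: [0.739, 0.674, 0.0, -0.002]
force: [-0.6, -0.8, -1.2]
grip_width: 0.996
gripper_force: 0.0
```

```bash
python3 g.py .608 -.194 .025 -.086;python3 - <<'E'
from h import *
grab('scene','s1')
E
```

```text
[ 0.0004 -0.0005  0.1231] turn -0.0062 at [ 0.6088 -0.1949  0.1481] -0.092
```

View pics/s1.png

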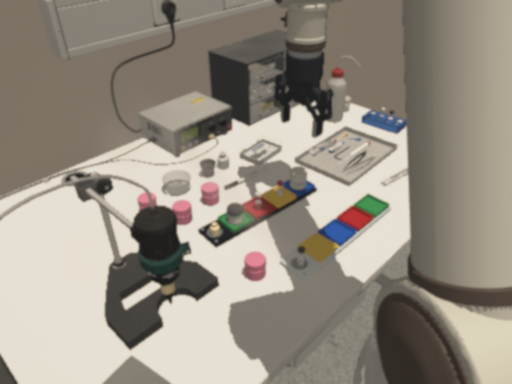

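Scene view: the open gripper (about (305,95)) stands above the white jar at (298,180). The silver rack is now fully clear. Next I descend.

>>> drive_tool(
  series=[
    [0,0,0.03,0],
    [0,0,0.06,0],
    [0,0,0.08,0],
    [0,0,0.1,0],
    [0,0,0.11,0],
    [0,0,0.118,0],
    [0,0,0.122,0],
    [0,0,0.122,0],
  ],
)

```text
t: 2.15
ee_pos: [0.6072, -0.2, 0.0293]
tcp_rot: [0.741, 0.672, -0.0, -0.0]
force: [0.2, -0.3, -0.0]
grip_width: 0.997
gripper_force: 0.0
```

>>> drive_tool(
  series=[
    [0,0,0,0],
    [0,0,0,0],
    [0,0,0,0],
    [0,0,0,0],
    [0,0,0,0],
    [0,0,0,0],
    [0,0,0,0],
    [0,0,0,0],
  ],
  gripper=0,
)

```text
t: 2.82
ee_pos: [0.6084, -0.2, 0.0306]
tcp_rot: [0.741, 0.672, 0.0, 0.001]
force: [1.2, -0.7, 5.0]
grip_width: 0.434
gripper_force: 60.6
```

>>> drive_tool(
  series=[
    [0,0,0,0],
    [0,0,0,0],
    [0,0,0,0],
    [0,0,0,0],
  ],
)

```text
t: 3.15
ee_pos: [0.6084, -0.2, 0.0306]
tcp_rot: [0.741, 0.672, 0.0, 0.001]
force: [0.1, -0.3, 5.9]
grip_width: 0.429
gripper_force: 60.6
```

>>> drive_tool(
  series=[
    [0,0,-0.01,0],
    [0,0,-0.03,0],
    [0,0,-0.06,0],
    [0,0,-0.08,0],
    [0,0,-0.1,0],
    [0,0,-0.1,0],
    [0,0,-0.1,0],
  ],
)

```text
t: 3.73
ee_pos: [0.6079, -0.1998, 0.1305]
tcp_rot: [0.741, 0.672, 0.0, 0.001]
force: [-0.7, -0.6, -0.7]
grip_width: 0.435
gripper_force: 60.3
```

```bash
python3 - <<'E'
from h import *
p,d=grab('scene','s2')
cv2.imwrite('pics/s2c.png',cv2.resize(p[60:260,190:400,::-1],None,fx=3,fy=3))
E
python3 g.py .445 -.122 .13 -.012
```

```text
[ 0.0613 -0.1686 -0.0011] turn -0.0849 at [ 0.6068 -0.1993  0.1287] -0.097
```

View pics/s2c.png

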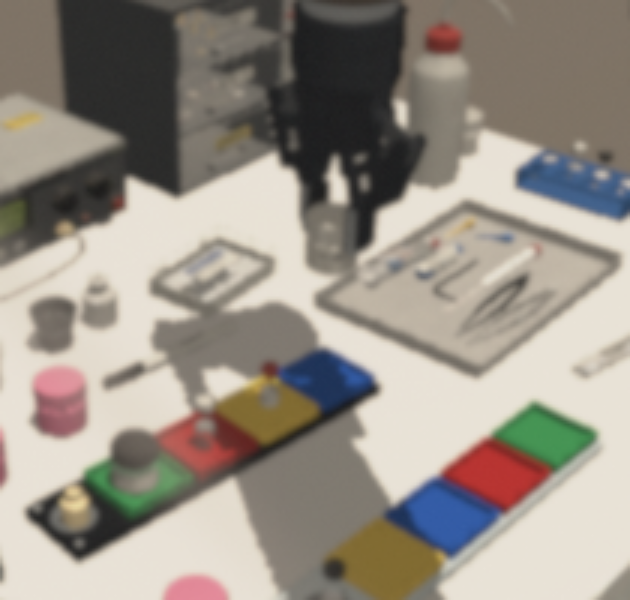

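The crop shows the white jar held upright at about (330,235) and the blue nest of the black rack empty.

>>> drive_tool(
  series=[
    [0.018,-0.04,0,-0.02],
    [0.03,-0.08,0,-0.04],
    [0.04,-0.12,0,-0.06],
    [0.05,-0.15,0,-0.085],
    [0.055,-0.168,0,-0.085],
    [0.055,-0.168,0,-0.085],
    [0.055,-0.168,0,-0.085],
    [0.055,-0.168,0,-0.085],
  ],
)

```text
t: 4.45
ee_pos: [0.4456, -0.1287, 0.1287]
tcp_rot: [0.711, 0.703, -0.0, -0.0]
force: [0.2, -0.0, -0.0]
grip_width: 0.427
gripper_force: 60.4
```

```bash
python3 g.py .445 -.128 .032 -.012
```

```text
[ 0.0007 -0.0006  0.0967] turn -0.0003 at [ 0.4456 -0.1287  0.1287] -0.012
```

>>> drive_tool(
  series=[
    [0,0,0.025,0],
    [0,0,0.05,0],
    [0,0,0.075,0],
    [0,0,0.088,0],
    [0,0,0.095,0],
    [0,0,0.099,0],
    [0,0,0.099,0],
    [0,0,0.099,0],
  ],
)

```text
t: 5.12
ee_pos: [0.4468, -0.1293, 0.031]
tcp_rot: [0.711, 0.703, 0.0, 0.001]
force: [-0.8, -0.2, -0.4]
grip_width: 0.431
gripper_force: 60.4
```

>>> drive_tool(
  series=[
    [0,0,0,0],
    [0,0,0,0],
    [0,0,0,0],
    [0,0,0,0],
    [0,0,0,0],
    [0,0,0,0],
    [0,0,0,0],
    [0,0,0,0],
  ],
  gripper=1,
)

```text
t: 5.78
ee_pos: [0.4455, -0.1286, 0.0303]
tcp_rot: [0.711, 0.703, 0.0, 0.0]
force: [-0.2, 0.0, -0.5]
grip_width: 0.999
gripper_force: 0.0
```

>>> drive_tool(
  series=[
    [0,0,-0.02,0],
    [0,0,-0.06,0],
    [0,0,-0.1,0],
    [0,0,-0.1,0],
    [0,0,-0.1,0],
  ],
)

```text
t: 6.2
ee_pos: [0.4475, -0.1297, 0.1332]
tcp_rot: [0.711, 0.703, 0.001, 0.003]
force: [-0.7, 0.0, -1.2]
grip_width: 1.0
gripper_force: 0.0
```

```bash
python3 g.py .6095 -.132 .13 -.086
```

```text
[-0.0003  0.162   0.0041] turn 0.0741 at [ 0.4475 -0.1297  0.1332] -0.012
```

>>> drive_tool(
  series=[
    [-0.0015,0.04,0,0.02],
    [-0.0015,0.08,0,0.04],
    [-0.0015,0.12,0,0.074],
    [-0.0015,0.15,0,0.074],
    [-0.0015,0.164,0,0.074],
    [-0.0015,0.164,0,0.074],
    [-0.0015,0.164,0,0.074],
    [-0.0015,0.164,0,0.074],
  ],
)

```text
t: 6.87
ee_pos: [0.6078, -0.1317, 0.1288]
tcp_rot: [0.737, 0.676, -0.001, -0.001]
force: [-0.1, 0.2, -0.3]
grip_width: 1.001
gripper_force: 0.0
```

```bash
python3 g.py .6095 -.132 .024 -.086;python3 - <<'E'
from h import *
p,d=grab('top','t3')
cv2.imwrite('pics/t3c.png',cv2.resize(p[160:275,195:335,::-1],None,fx=5,fy=5))
p,d=grab('scene','s3')
cv2.imwrite('pics/s3c.png',cv2.resize(p[60:260,190:400,::-1],None,fx=3,fy=3))
E
```

```text
[-0.0003  0.002   0.1048] turn -0.0001 at [ 0.6078 -0.1317  0.1288] -0.086
```

View pics/s3c.png

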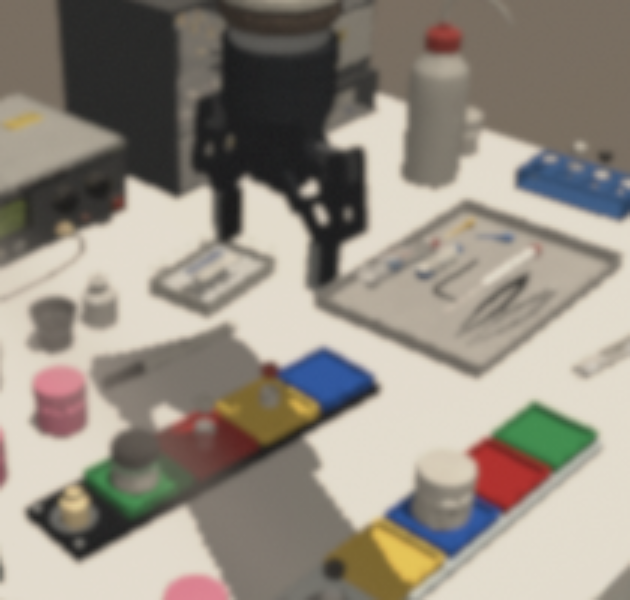

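View pics/t3c.png

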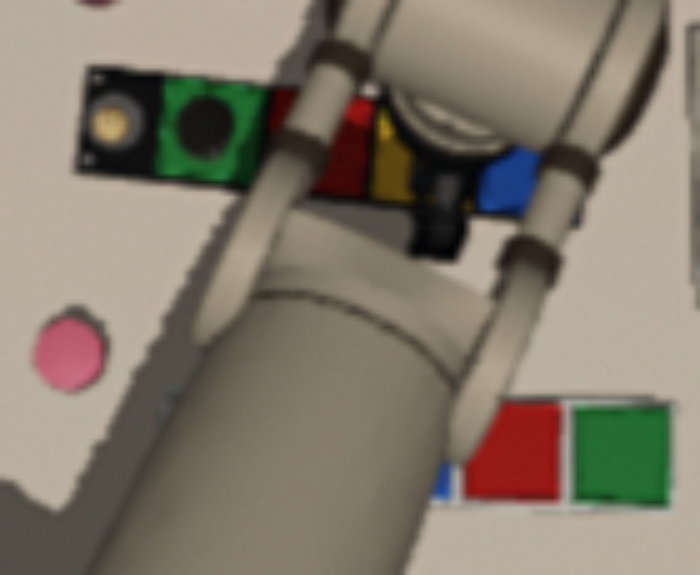

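The scene crop shows the white jar upright in the silver blue nest, cap centre near (447,465). The top crop shows only the arm covering the scene.

>>> drive_tool(
  series=[
    [0,0.001,0.03,0],
    [0,0.001,0.06,0],
    [0,0.001,0.08,0],
    [0,0.001,0.095,0],
    [0,0.001,0.103,0],
    [0,0.001,0.106,0],
    [0,0.001,0.106,0],
  ],
)

```text
t: 7.55
ee_pos: [0.61, -0.1321, 0.0242]
tcp_rot: [0.737, 0.676, -0.0, -0.0]
force: [0.3, -0.3, -0.5]
grip_width: 0.998
gripper_force: 0.0
```

>>> drive_tool(
  series=[
    [0,0,0,0],
    [0,0,0,0],
    [0,0,0,0],
    [0,0,0,0],
    [0,0,0,0],
    [0,0,0,0],
    [0,0,0,0],
    [0,0,0,0],
  ],
  gripper=0,
)

```text
t: 8.22
ee_pos: [0.6108, -0.1322, 0.0248]
tcp_rot: [0.737, 0.676, 0.0, 0.0]
force: [-0.7, 0.2, 2.8]
grip_width: 0.146
gripper_force: 58.5
```

>>> drive_tool(
  series=[
    [0,0,0,0],
    [0,0,0,0],
    [0,0,0,0],
    [0,0,0,0],
    [0,0,0,0],
  ],
)

```text
t: 8.63
ee_pos: [0.6108, -0.1323, 0.0247]
tcp_rot: [0.737, 0.676, 0.0, 0.0]
force: [-0.7, 0.7, 5.3]
grip_width: 0.139
gripper_force: 58.7
```

```bash
python3 - <<'E'
from h import *
print(ray('scene',338.7,213.7,.056))
p,d=grab('scene','s4')
cv2.imwrite('pics/s4c.png',cv2.resize(p[130:260,190:400,::-1],None,fx=3.5,fy=3.5))
E
```

```text
[ 0.44907243 -0.12880475  0.056     ]
```

View pics/s4c.png

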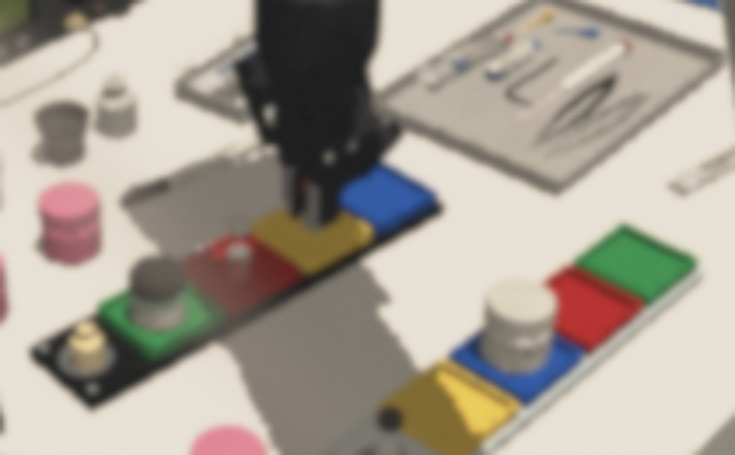

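The crop shows the fingers closed on the red vial at about (312,205), with the red cap just visible. The white jar stands in the blue nest at (520,320).

>>> drive_tool(
  series=[
    [0,0,-0.01,0],
    [0,0,-0.03,0],
    [0,0,-0.06,0],
    [0,0,-0.09,0],
    [0,0,-0.1,0],
    [0,0,-0.1,0],
    [0,0,-0.1,0],
  ],
)

```text
t: 9.27
ee_pos: [0.6102, -0.132, 0.1238]
tcp_rot: [0.737, 0.676, -0.0, -0.0]
force: [-0.6, 0.3, -0.5]
grip_width: 0.141
gripper_force: 58.5
```

```bash
python3 g.py .445 -.060 .13 -.012
```

```text
[ 0.0575 -0.1707 -0.0061] turn -0.074 at [ 0.6102 -0.132   0.1238] -0.086
```

>>> drive_tool(
  series=[
    [0.018,-0.04,0,-0.02],
    [0.03,-0.08,0,-0.04],
    [0.04,-0.12,0,-0.06],
    [0.05,-0.15,0,-0.074],
    [0.0575,-0.171,0,-0.074],
    [0.0575,-0.171,0,-0.074],
    [0.0575,-0.171,0,-0.074],
    [0.0575,-0.171,0,-0.074],
  ],
)

```text
t: 9.93
ee_pos: [0.4451, -0.0603, 0.1234]
tcp_rot: [0.711, 0.703, -0.0, -0.0]
force: [0.1, -0.1, -0.6]
grip_width: 0.144
gripper_force: 58.7
```

```bash
python3 g.py .445 -.060 .025 -.012
python3 - <<'E'
from h import *
p,d=grab('scene','s5')
cv2.imwrite('pics/s5c.png',cv2.resize(p[120:285,195:400,::-1],None,fx=3.6,fy=3.6))
E
```

```text
[0.0002 0.     0.0984] turn -0.0002 at [ 0.4451 -0.0603  0.1234] -0.012
```

View pics/s5c.png

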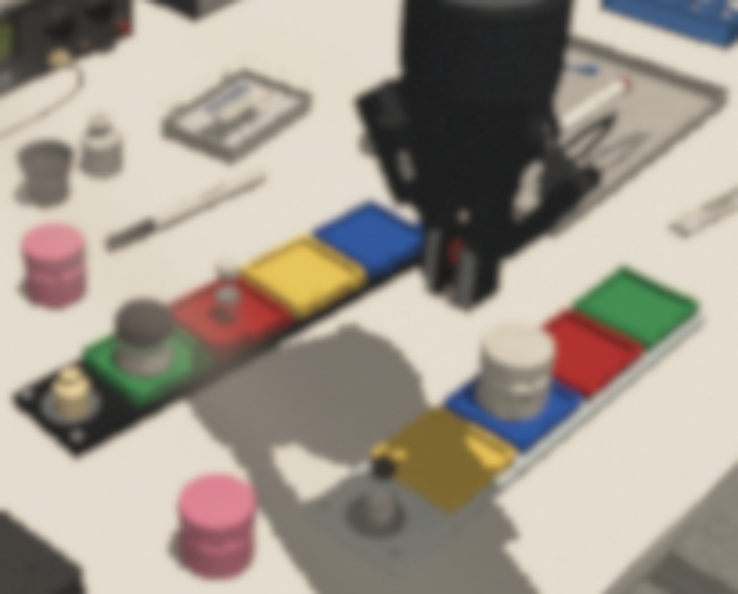

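The crop shows the red vial held at about (455,260), the yellow nest of the black rack empty and the other objects undisturbed.

>>> drive_tool(
  series=[
    [0,0,0.025,0],
    [0,0,0.05,0],
    [0,0,0.075,0],
    [0,0,0.088,0],
    [0,0,0.095,0],
    [0,0,0.0995,0],
    [0,0,0.0995,0],
    [0,0,0.0995,0],
  ],
)

```text
t: 10.65
ee_pos: [0.4464, -0.0608, 0.0255]
tcp_rot: [0.711, 0.703, 0.0, 0.001]
force: [0.3, 0.1, 0.1]
grip_width: 0.14
gripper_force: 58.7
```

>>> drive_tool(
  series=[
    [0,0,0,0],
    [0,0,0,0],
    [0,0,0,0],
    [0,0,0,0],
    [0,0,0,0],
    [0,0,0,0],
    [0,0,0,0],
    [0,0,0,0],
  ],
  gripper=1,
)

```text
t: 11.32
ee_pos: [0.445, -0.0601, 0.0248]
tcp_rot: [0.711, 0.703, -0.0, 0.0]
force: [-0.8, -0.4, -0.6]
grip_width: 1.002
gripper_force: 0.0
```

>>> drive_tool(
  series=[
    [0,0,-0.02,0],
    [0,0,-0.06,0],
    [0,0,-0.1,0],
    [0,0,-0.1,0],
    [0,0,-0.1,0],
    [0,0,-0.1,0],
  ],
)

```text
t: 11.82
ee_pos: [0.4447, -0.06, 0.1244]
tcp_rot: [0.711, 0.703, -0.0, -0.0]
force: [0.2, -0.4, -1.0]
grip_width: 0.998
gripper_force: 0.0
```

```bash
python3 g.py .614 -.068 .13 -.086
```

```text
[-0.006   0.1694 -0.0057] turn 0.074 at [ 0.4447 -0.06    0.1244] -0.012
```

>>> drive_tool(
  series=[
    [-0.006,0.04,0,0.02],
    [-0.006,0.08,0,0.04],
    [-0.006,0.12,0,0.074],
    [-0.006,0.15,0,0.074],
    [-0.006,0.169,0,0.074],
    [-0.006,0.169,0,0.074],
    [-0.006,0.169,0,0.074],
    [-0.006,0.169,0,0.074],
  ],
)

```text
t: 12.48
ee_pos: [0.6121, -0.0677, 0.1227]
tcp_rot: [0.737, 0.676, -0.001, -0.002]
force: [0.3, -0.1, -0.2]
grip_width: 1.002
gripper_force: 0.0
```

```bash
python3 g.py .614 -.068 .025 -.086
python3 - <<'E'
from h import *
p,d=grab('scene','s6')
cv2.imwrite('pics/s6c.png',cv2.resize(p[120:285,195:400,::-1],None,fx=3.6,fy=3.6))
E
```

```text
[-0.0002  0.0023  0.0977] turn 0.0 at [ 0.6121 -0.0677  0.1227] -0.086
```

View pics/s6c.png

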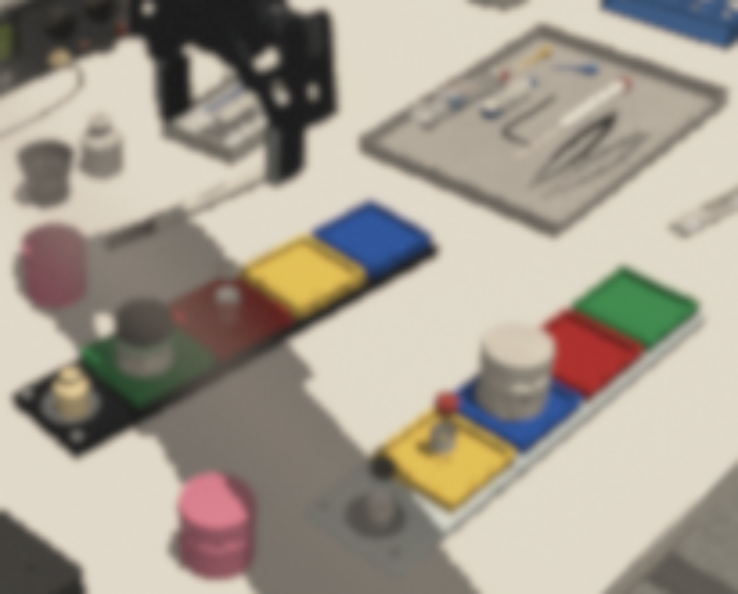

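The crop shows the red vial upright near the middle of the silver yellow nest (cap (447,403)) and the jar in blue.

>>> drive_tool(
  series=[
    [0,0.0,0.03,0],
    [0,0.0,0.06,0],
    [0,0.0,0.08,0],
    [0,0.0,0.092,0],
    [0,0.0,0.098,0],
    [0,0.0,0.0995,0],
    [0,0.0,0.0995,0],
    [0,0.0,0.0995,0],
  ],
)

```text
t: 13.2
ee_pos: [0.6151, -0.0686, 0.027]
tcp_rot: [0.737, 0.676, 0.001, 0.001]
force: [0.0, -0.3, 0.5]
grip_width: 1.001
gripper_force: 0.0
```

>>> drive_tool(
  series=[
    [0,0,0,0],
    [0,0,0,0],
    [0,0,0,0],
    [0,0,0,0],
    [0,0,0,0],
    [0,0,0,0],
    [0,0,0,0],
    [0,0,0,0],
  ],
  gripper=0,
)

```text
t: 13.87
ee_pos: [0.6142, -0.0682, 0.0256]
tcp_rot: [0.737, 0.676, 0.0, 0.0]
force: [-0.4, 0.7, 1.9]
grip_width: 0.143
gripper_force: 58.6
```

>>> drive_tool(
  series=[
    [0,0,0,0],
    [0,0,0,0],
    [0,0,0,0],
    [0,0,0,0],
    [0,0,0,0],
  ],
)

```text
t: 14.28
ee_pos: [0.6142, -0.0683, 0.0255]
tcp_rot: [0.737, 0.676, 0.0, 0.0]
force: [-0.2, 0.9, 2.5]
grip_width: 0.144
gripper_force: 58.7
```

>>> drive_tool(
  series=[
    [0,0,-0.01,0],
    [0,0,-0.03,0],
    [0,0,-0.06,0],
    [0,0,-0.09,0],
    [0,0,-0.12,0],
    [0,0,-0.13,0],
    [0,0,-0.13,0],
    [0,0,-0.13,0],
  ],
)

```text
t: 14.95
ee_pos: [0.6136, -0.0681, 0.1548]
tcp_rot: [0.737, 0.676, -0.0, -0.0]
force: [-0.5, -0.2, -1.6]
grip_width: 0.139
gripper_force: 58.5
```

```bash
python3 g.py .4445 -.184 .15 -.012
```

```text
[-0.13   -0.1585  0.0049] turn -0.074 at [ 0.6136 -0.0681  0.1548] -0.086
```

>>> drive_tool(
  series=[
    [-0.025,-0.03,0,-0.02],
    [-0.05,-0.06,0,-0.04],
    [-0.075,-0.09,0,-0.06],
    [-0.1,-0.12,0,-0.074],
    [-0.12,-0.145,0,-0.074],
    [-0.13,-0.159,0,-0.074],
    [-0.13,-0.159,0,-0.074],
    [-0.13,-0.159,0,-0.074],
  ],
)

```text
t: 15.62
ee_pos: [0.4429, -0.1835, 0.1532]
tcp_rot: [0.712, 0.702, -0.0, -0.002]
force: [0.2, 0.2, 0.1]
grip_width: 0.138
gripper_force: 58.7
```

>>> drive_tool(
  series=[
    [0,0,0.03,0],
    [0,0,0.06,0],
    [0,0,0.09,0],
    [0,0,0.11,0],
    [0,0,0.123,0],
    [0,0,0.1295,0],
    [0,0,0.1295,0],
    [0,0,0.1295,0],
  ],
)

```text
t: 16.28
ee_pos: [0.4444, -0.1826, 0.0255]
tcp_rot: [0.711, 0.703, -0.0, -0.002]
force: [-3.1, 1.1, 7.0]
grip_width: 0.141
gripper_force: 59.6
```

>>> drive_tool(
  series=[
    [0,0,0,0],
    [0,0,0,0],
    [0,0,0,0],
    [0,0,0,0],
    [0,0,0,0],
    [0,0,0,0],
    [0,0,0,0],
    [0,0,0,0],
  ],
  gripper=1,
)

```text
t: 16.95
ee_pos: [0.4443, -0.184, 0.0258]
tcp_rot: [0.711, 0.703, 0.0, -0.0]
force: [-0.3, 0.6, 0.2]
grip_width: 0.997
gripper_force: 0.0
```

>>> drive_tool(
  series=[
    [0,0,-0.02,0],
    [0,0,-0.06,0],
    [0,0,-0.1,0],
    [0,0,-0.13,0],
    [0,0,-0.13,0],
    [0,0,-0.13,0],
    [0,0,-0.13,0],
  ],
)

```text
t: 17.53
ee_pos: [0.4439, -0.1837, 0.155]
tcp_rot: [0.711, 0.703, -0.0, -0.001]
force: [-0.3, -0.3, -0.4]
grip_width: 0.997
gripper_force: 0.0
```

```bash
python3 g.py .6185 -.0055 .15 -.086
```

```text
[0.1803 0.1725 0.005 ] turn 0.0739 at [ 0.4439 -0.1837  0.155 ] -0.012
```

>>> drive_tool(
  series=[
    [0.028,0.028,0,0.02],
    [0.056,0.055,0,0.04],
    [0.085,0.08,0,0.06],
    [0.11,0.105,0,0.074],
    [0.14,0.135,0,0.074],
    [0.165,0.16,0,0.074],
    [0.18,0.1725,0,0.074],
    [0.18,0.1725,0,0.074],
  ],
)

```text
t: 18.2
ee_pos: [0.6194, -0.0026, 0.1529]
tcp_rot: [0.736, 0.677, -0.001, -0.002]
force: [-1.0, -1.2, -0.2]
grip_width: 1.0
gripper_force: 0.0
```

>>> drive_tool(
  series=[
    [0,0,0,0],
    [0,0,0,0],
    [0,0,0,0],
  ],
)

```text
t: 18.45
ee_pos: [0.6178, -0.007, 0.1547]
tcp_rot: [0.737, 0.676, -0.001, -0.001]
force: [0.2, -0.5, -0.4]
grip_width: 1.005
gripper_force: 0.0
```

```bash
python3 g.py .6185 -.0055 .025 -.086
python3 - <<'E'
from h import *
p,d=grab('scene','s7')
cv2.imwrite('pics/s7c.png',cv2.resize(p[120:285,195:400,::-1],None,fx=3.6,fy=3.6))
E
```

```text
[0.0016 0.0009 0.1297] turn -0.0013 at [ 0.6178 -0.007   0.1547] -0.087
```

View pics/s7c.png

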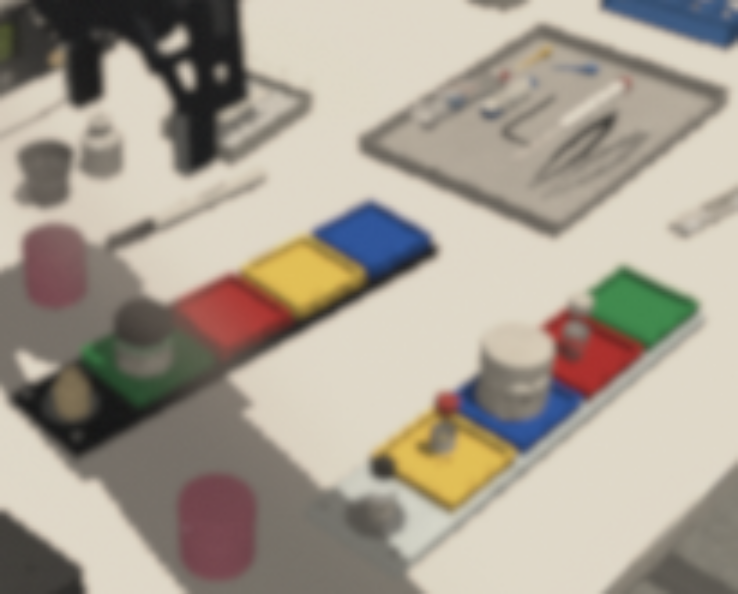

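The crop shows the white vial upright in the silver red nest (base about (573,354)), somewhat off its middle. I will put numbers on all three.

```bash
python3 - <<'E'
from h import *
f=lambda X,Y,z:ray('scene',195+(X+.5)/3.6-.5,120+(Y+.5)/3.6-.5,z)[:2].round(4)
print('wv cap',f(581,302,.056),'base',f(573,357,.014)); print('rv',f(447,401,.056),f(441,448,.014)); print('jar',f(516,345,.056)); print('spare',f(383,464,.052))
print('red corners',f(642,350,.019),f(592,397,.019)); print('yel',f(445,410,.019),f(517,455,.019),f(455,508,.019),f(378,457,.019)); print('grn',f(625,268,.019),f(698,305,.019),f(650,346,.019)); print('blue',f(523,452,.019),f(583,404,.019))
E
```

```text
wv cap [ 0.4433 -0.1804] base [ 0.4441 -0.1828]
rv [ 0.4452 -0.06  ] [ 0.4511 -0.0676]
jar [ 0.4468 -0.1232]
spare [ 0.4412 -0.0033]
red corners [ 0.4159 -0.2102] [ 0.4132 -0.1548]
yel [ 0.4656 -0.0892] [ 0.4153 -0.0868] [ 0.4147 -0.0319] [ 0.4679 -0.034 ]
grn [ 0.4677 -0.2731] [ 0.4151 -0.2707] [ 0.4145 -0.2167]
blue [ 0.4144 -0.091 ] [ 0.4135 -0.1463]
```

>>> drive_tool(
  series=[
    [0.001,0,0.03,0],
    [0.001,0,0.06,0],
    [0.001,0,0.09,0],
    [0.001,0,0.11,0],
    [0.001,0,0.123,0],
    [0.001,0,0.129,0],
    [0.001,0,0.129,0],
    [0.001,0,0.129,0],
  ],
)

```text
t: 19.17
ee_pos: [0.6199, -0.0056, 0.028]
tcp_rot: [0.737, 0.676, 0.001, 0.001]
force: [1.2, 0.3, 0.8]
grip_width: 0.998
gripper_force: 0.0
```

>>> drive_tool(
  series=[
    [0,0,0,0],
    [0,0,0,0],
    [0,0,0,0],
    [0,0,0,0],
    [0,0,0,0],
    [0,0,0,0],
    [0,0,0,0],
    [0,0,0,0],
  ],
  gripper=0,
)

```text
t: 19.83
ee_pos: [0.62, -0.0052, 0.0279]
tcp_rot: [0.737, 0.676, 0.001, 0.001]
force: [-0.6, 0.1, 6.2]
grip_width: 0.359
gripper_force: 59.9
```

>>> drive_tool(
  series=[
    [0,0,0,0],
    [0,0,0,0],
    [0,0,0,0],
    [0,0,0,0],
    [0,0,0,0],
  ],
)

```text
t: 20.25
ee_pos: [0.62, -0.0052, 0.0278]
tcp_rot: [0.737, 0.676, 0.001, 0.001]
force: [0.1, 0.6, 4.7]
grip_width: 0.364
gripper_force: 59.9
```

>>> drive_tool(
  series=[
    [0,0,-0.01,0],
    [0,0,-0.03,0],
    [0,0,-0.06,0],
    [0,0,-0.09,0],
    [0,0,-0.12,0],
    [0,0,-0.13,0],
    [0,0,-0.13,0],
    [0,0,-0.13,0],
  ],
)

```text
t: 20.92
ee_pos: [0.6187, -0.005, 0.1562]
tcp_rot: [0.737, 0.676, -0.0, -0.0]
force: [-0.1, 0.1, -1.4]
grip_width: 0.362
gripper_force: 59.4
```

```bash
python3 g.py .443 -.245 .155 -.012
python3 - <<'E'
from h import *
p,d=grab('scene','s8')
cv2.imwrite('pics/s8c.png',cv2.resize(p[60:285,195:400,::-1],None,fx=2.6,fy=2.6))
E
```

```text
[-0.2542 -0.1545  0.0013] turn -0.074 at [ 0.6187 -0.005   0.1562] -0.086
```

View pics/s8c.png

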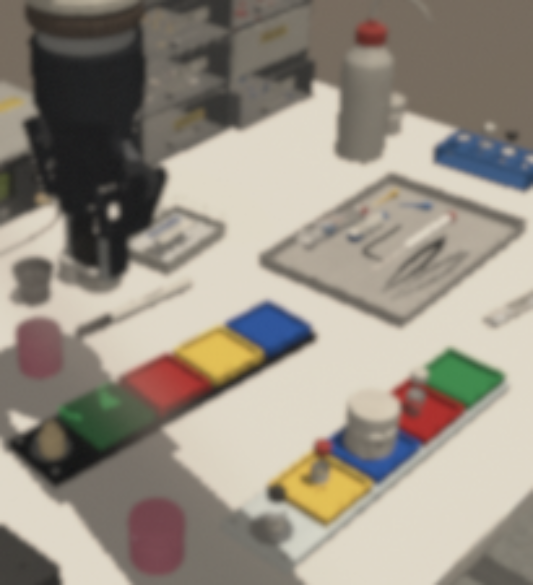

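The crop shows the black jar held (about (95,268)), the black rack emptied of samples and the brass weight still at (52,440).

>>> drive_tool(
  series=[
    [-0.02,-0.012,0,0],
    [-0.05,-0.03,0,-0.01],
    [-0.085,-0.052,0,-0.02],
    [-0.12,-0.073,0,-0.04],
    [-0.155,-0.094,0,-0.06],
    [-0.19,-0.115,0,-0.074],
    [-0.225,-0.137,0,-0.074],
    [-0.2545,-0.155,0,-0.074],
  ],
)

```text
t: 21.63
ee_pos: [0.4397, -0.2459, 0.1541]
tcp_rot: [0.712, 0.703, -0.0, -0.002]
force: [0.2, -0.5, -0.2]
grip_width: 0.361
gripper_force: 59.5
```

>>> drive_tool(
  series=[
    [0,0,0,0],
    [0,0,0,0],
    [0,0,0,0],
    [0,0,0,0],
  ],
)

```text
t: 21.97
ee_pos: [0.4428, -0.2439, 0.1556]
tcp_rot: [0.711, 0.703, 0.0, -0.001]
force: [-0.3, 0.3, -0.8]
grip_width: 0.356
gripper_force: 59.5
```

```bash
python3 g.py .443 -.245 .028 -.012
```

```text
[-0.0013  0.0004  0.1276] turn 0.0014 at [ 0.4428 -0.2439  0.1556] -0.011
```

>>> drive_tool(
  series=[
    [-0.001,0,0.03,0],
    [-0.001,0,0.06,0],
    [-0.001,0,0.09,0],
    [-0.001,0,0.11,0],
    [-0.001,0,0.12,0],
    [-0.001,0,0.126,0],
    [-0.001,0,0.1285,0],
    [-0.001,0,0.1285,0],
  ],
)

```text
t: 22.63
ee_pos: [0.4435, -0.2464, 0.0289]
tcp_rot: [0.711, 0.703, 0.0, 0.0]
force: [-0.2, -0.2, -0.5]
grip_width: 0.36
gripper_force: 59.6
```

>>> drive_tool(
  series=[
    [0,0,0,0],
    [0,0,0,0],
    [0,0,0,0],
    [0,0,0,0],
    [0,0,0,0],
    [0,0,0,0],
    [0,0,0,0],
    [0,0,0,0],
  ],
  gripper=1,
)

```text
t: 23.3
ee_pos: [0.4428, -0.2464, 0.0283]
tcp_rot: [0.711, 0.703, 0.0, 0.0]
force: [-0.6, 0.8, 0.1]
grip_width: 0.998
gripper_force: 0.0
```

>>> drive_tool(
  series=[
    [0,0,-0.02,0],
    [0,0,-0.06,0],
    [0,0,-0.1,0],
    [0,0,-0.14,0],
    [0,0,-0.17,0],
    [0,0,-0.17,0],
    [0,0,-0.17,0],
  ],
)

```text
t: 23.88
ee_pos: [0.4438, -0.2473, 0.2005]
tcp_rot: [0.711, 0.703, 0.0, 0.002]
force: [-0.3, 0.7, -0.2]
grip_width: 0.999
gripper_force: 0.0
```

```bash
python3 - <<'E'
from h import *
p,d=grab('scene','s9')
cv2.imwrite('pics/s9c.png',cv2.resize(p[120:285,195:400,::-1],None,fx=3.6,fy=3.6))
print(observe()['ee_pos'])
E
```

```text
[ 0.44278097 -0.24635818  0.19829779]
```

View pics/s9c.png

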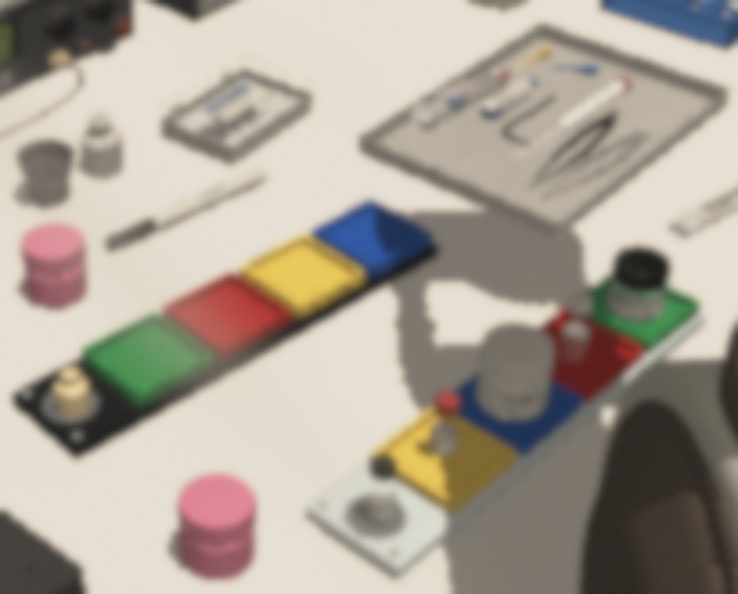

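The crop shows all four samples upright in the right silver nests: red vial in yellow (447,403), white jar in blue (515,370), white vial in red (575,330), black jar in green (640,285). The brass weight (70,390) and spare vial (380,490) have not moved.

```bash
python3 - <<'E'
from h import *
print(ray('scene',195+640.5/3.6-.5,120+267/3.6-.5,.05))
print(finish_job())
E
```

```text
[ 0.44180192 -0.24076932  0.05      ]
the job is handed in; nothing more can be done
None
```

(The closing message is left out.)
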